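# Hang the lever dispenser on its keyhole plate and test its lever

## Task

Hang the small white dispenser on the upright green board: pass the two keyholes of its back plate over the two screw heads, then slide it down until it is fully home on both screws, and let go. Then test it where it hangs by pressing its blue lever right down at least three times, letting it spring fully back up after each press. Do not drop or knock over the dispenser, and leave the mug and the two plaster jaw models where they are.

Things in the scene. Friction and masses are not known exactly. Their poses are not given: they have to be found in the camera images.
- stand: Upright green board, fixed, 230 wide (y) x 14 thick x 172 mm high, dark steel feet behind it. Origin: on the bench, mid-width, in the board's front face. x points level into the board, away from the robot; y left; z up; turned up to 15 degrees about z. Two steel screws stick out of the front face towards the robot at y = +45 and -45 mm, z = 150 mm (see point screws).
- screws (a point): Midway between the two screws, on their axes, 3.5 mm in front of the board's face, 150 mm above the bench; axes as the stand's. Each screw: bare shank 6 mm in diameter, 7 mm long, then a round head 14 mm in diameter, 4 mm thick, ending 11 mm in front of the board.
- dispenser: White box, 350 g (+-25 %), loose, first standing on the bench. Housing 50 deep (x) x 50 wide (y) x 120 mm high; origin: centre of its underside; front (blue lever, amber window) at -x, z up. Grip the housing from above across its width. Aluminium back plate: x = 25 to 29, y = -66 to 66, z = 0 to 118 mm, a wing with a keyhole on either side. Hung home, the underside is 48 mm above the bench.
- hole_mid (a point): Midway between the centres of the two round holes, mid-thickness of the plate: (27, 0, 78) mm in the dispenser's frame. Holes: octagonal, 24 mm across, centred at y = +45 and -45 mm, z = 78 mm; from each a slot 9 mm wide runs straight up to z = 105 mm. With the heads through the holes and the plate within 3 mm of the board, it slides down 24 mm.
- seat (a point): Point of the dispenser midway between the slots, mid-thickness of the plate, where the screw axes lie when it is fully home: (27, 0, 102) mm in the dispenser's frame. It coincides with point screws when hung; the plate then has 3 mm of play between board and heads and may lean forward by about 2 degrees.
- lever_pad (a point): Pressing point on top of the blue lever, 47 mm out from its hinge pin; with the lever up at (-77, 0, 102.5) mm in the dispenser's frame. The lever is 30 mm wide, 7 mm thick and reaches 61 mm beyond the pin, which is at (-30, 0, 98) mm.
- lever (a joint): Angle of the blue lever, rad: 0 = up (level), grows as its front end is pressed down, stop at 0.45 (the pressing point is then 20 mm lower). Springs back by itself: about 1.5 N at the pressing point to start, 5 N at the stop. Over 0.36 is right down, under 0.08 is back up.
- white_model: White plaster jaw model, 75x67x32 mm, loose on the bench; origin at the centre of its underside. To be left alone.
- tan_model: Tan plaster jaw model, 75x67x32 mm, loose on the bench; origin at the centre of its underside. To be left alone.
- mug: White spotted mug, 82x114x91 mm high, loose on the bench; origin near the middle of its underside. To be left alone.

How it is judged:
On the way, in this order (a step that is already met when the one before it is completed fails the run):
1. the dispenser hangs fully home on both screws and has been let go (x of seat in the frame of screws between -0.004 and 0.004 m and y of seat in the frame of screws between -0.004 and 0.004 m and z of seat in the frame of screws between -0.004 and 0.003 m and angle between the z axis of dispenser and the z axis of stand, either way round below 0.12 rad and angle between dispenser's own z axis and vertical below 0.12 rad and angle between the x axis of dispenser and the x axis of stand, either way round below 0.12 rad and value of joint lever below 0.08 rad and contact force between the fingers and dispenser below 0.3 N and linear speed of dispenser below 0.03 m/s), for 0.2 s.
2. first press: lever right down (over 0.36 rad) while the dispenser hangs (value of joint lever above 0.36 rad and x of seat in the frame of screws between -0.004 and 0.004 m and y of seat in the frame of screws between -0.004 and 0.004 m and z of seat in the frame of screws between -0.004 and 0.003 m and angle between the z axis of dispenser and the z axis of stand, either way round below 0.12 rad and angle between dispenser's own z axis and vertical below 0.12 rad and angle between the x axis of dispenser and the x axis of stand, either way round below 0.12 rad), for 0.02 s.
3. first press: lever sprung back up (under 0.08 rad), dispenser still hanging (value of joint lever below 0.08 rad and x of seat in the frame of screws between -0.004 and 0.004 m and y of seat in the frame of screws between -0.004 and 0.004 m and z of seat in the frame of screws between -0.004 and 0.003 m and angle between the z axis of dispenser and the z axis of stand, either way round below 0.12 rad and angle between dispenser's own z axis and vertical below 0.12 rad and angle between the x axis of dispenser and the x axis of stand, either way round below 0.12 rad), for 0.02 s.
4. second press: lever right down (over 0.36 rad) while the dispenser hangs (all of step 2), for 0.02 s.
5. second press: lever sprung back up (under 0.08 rad), dispenser still hanging (all of step 3), for 0.02 s.
6. third press: lever right down (over 0.36 rad) while the dispenser hangs (all of step 4), for 0.02 s.
7. third press: lever sprung back up (under 0.08 rad), dispenser still hanging (all of step 5), for 0.02 s.
At the end, for the whole second after the job is handed in: The dispenser hangs at rest on both screws, fully home (site seat within 4 mm of site screws in the board's x and y, and between 4 mm below and 3 mm above it), upright and square to the board within 0.12 rad, its lever back up (under 0.08 rad) (all of step 7 and linear speed of dispenser below 0.02 m/s and angular speed of dispenser below 0.1 rad/s); the robot touches nothing.
It fails at once if the white plaster jaw model is shifted by more than 15 mm or tipped (distance of white_model from where it was at the start of the episode above 0.015 m or angle between white_model's own z axis and vertical above 0.25 rad).
It fails at once if the tan plaster jaw model is shifted by more than 15 mm or tipped (distance of tan_model from where it was at the start of the episode above 0.015 m or angle between tan_model's own z axis and vertical above 0.25 rad).
It fails at once if the mug is shifted by more than 15 mm or tipped (distance of mug from where it was at the start of the episode above 0.015 m or angle between mug's own z axis and vertical above 0.25 rad).
It fails at once if the dispenser is tipped over (more than 45 degrees) (angle between dispenser's own z axis and vertical above 0.8 rad).
It fails at once if the dispenser is dropped or flung (faster than 0.9 m/s while no finger touches it) (linear speed of dispenser above 0.9 m/s and contact force between the fingers and dispenser below 0.1 N).
It also fails if it takes over 53 s, if anything falls off the work surface, if the arm or the gripper's body presses on something with over 40 N, if the wrist force passes 120 N, or if a joint passes its speed limit or range.

## Robot

A 7-joint arm with a two-finger parallel gripper is mounted at the origin on a cart in front of the work surface, level with it; the furniture and walls round the work are solid. World frame = base frame: x ahead of the robot, y to its left, z up, the work surface at z = 0. Lengths are in m, angles in rad, forces in N, time in s.
With the tool pointing down it reaches from about 0.4 to 0.85 m from the base axis. Payload 10.4 kg.
Tool frame: the origin (TCP) lies between the finger pads; the fingertips stand 14 mm ahead of it and the grasp point (between the pads) lies 5 mm behind it (r.finger_overhang is the z of the fingertips in the tool frame, in m); z points along the fingers, y is the line along which they close (so a half turn about z gives the same grasp; the last joint's range is limited). The gripper opens to 87 mm and grips with 3 to 60 N. Pads are 19 mm wide; open, the fingers measure 117 mm over their backs; the gripper's body (75 mm by 190 mm) begins 51 mm behind the grasp point.
Start: joints at [-1.2, 0.332, -0.065, 1.46, 0.022, 1.35, -0.088], TCP at [0.24, 0.577, 0.237] pointing down, gripper open.
Joint ranges: [-2.6, 2.6], [-0.5, 2.12], [-1.47, 1.34], [0.16, 2.42], [-1.27, 4.41], [0.06, 2.06], [-2.6, 2.6]. Speed limits (rad/s): [2.22, 2.22, 2.79, 2.79, 3.14, 3.14, 3.14].

## Interface

Orientations are given as a unit quaternion [x, y, z, w].
In Python, from bench import r, optics gives the robot as it stands.
- The arm moves only by the shell command python3 -m pendant 'ROWS' [FORCE]. ROWS is JSON, a list of rows, each a list of 7 numbers: the closure, from -1 (fully open) to 1 (shut), then the shift along the tool's x, y, z scaled (see below), then the turn, a rotation vector about the tool's x, y, z scaled (see below). In form: [[grip, x, y, z, rx, ry, rz], ...]. A call has 1 to 8 rows; each row is the pose to reach, as a shift and turn from the pose commanded when the call began, along the tool's axes at that moment; what a row does not reach only later rows make up. The controller multiplies each number of a shift by 0.3 m and each number of a turn by 120 degrees. A row lasts 1/8 s, in which the tool goes at most 62.5 mm and 10.7 degrees, less where a joint would pass 70% of its speed; a pose out of reach is approached as far as the arm can. A call with a number of a shift or a turn outside -1 to 1 is refused whole. A call with a gripper value outside its range is refused whole. The fingers move at their own pace and stop on an object; FORCE is the grip in N (left out, the last holds). Time passes only in rows, so rows that repeat a pose let the fingers close. It gives the time, the measured TCP pose, the force, the opening and the grip force at its end, in the units of the state.
- r.read_state(): the state, without advancing time (a new reading comes with each control period).
- optics.camera(name): name is "scene" or "top"; returns a dict with "pixels" (420x560x3 uint8, red, green, blue), "vfov" (degrees; the focal length in pixels is half the picture's height over the tangent of half this angle, whatever the lens; pixels are square), "cx", "cy" (the principal point, pixels), "rvec" (rotation vector, rad) and "tvec" (3), from world to camera coordinates, as OpenCV has them. Camera axes: x right, y down, z forward; pixel columns grow to the right and rows downward; lengths in m; the calibration is good to about 2 mm. A picture is of the moment at which its call begins. There is no depth.
- r.close_job(): hands the job in; it is judged then, once.
The state is a dict: "time": time; "joint_positions": joint angles; "joint_vel": joint speeds; "joint_torque": joint torques, N m; "ee_pos": TCP position; "eef_rot": TCP orientation; "ft_force": force on the tool from outside, world axes, zero at the start; "torque": the same for the moment, N m; "width": finger opening in m; "grip_force": force on a finger pad.
Only numpy, scipy, OpenCV 4.12 (cv2) and the standard library are available. Lean on these libraries where they do the work, as an engineer would, in place of code of your own. Each camera call takes 0.05 s, during which the arm holds its last target. There are 200 camera calls.

## Working session

There is one attempt and no reset: what is moved stays moved. The work goes in short steps, Python scripts to look and compute and a shell command to move; the robot and the scene stay as the last step left them, time stands still between calls to the robot, and variables do not carry over. Pictures are saved under pics/ and viewed, at most 10 in all, crops included, and the job is handed in when it is done.

```bash
mkdir -p pics
python3 - <<'E'
from bench import r, optics
import cv2,numpy as np
s=r.read_state(); print(s['time'],s['ee_pos'],s['eef_rot'],s['width'],s['ft_force'])
for n in ('scene','top'):
    c=optics.camera(n); cv2.imwrite(f'pics/{n}0.png',c['pixels'][:,:,::-1]); np.savez(f'pics/{n}0.npz',**c)
    R=cv2.Rodrigues(np.array(c['rvec']))[0]; print(n,c['vfov'],c['cx'],c['cy'],-R.T@np.array(c['tvec']).ravel(),R.tolist())
E
ls
```

```text
0.0 [0.23965905 0.57681988 0.23576022] [ 1.95611638e-01  9.80681187e-01 -6.96321731e-04 -1.08327333e-04] 0.0872071165433256 [ 0.55001298  0.09304068 -1.1087432 ]
scene 57.82034121331112 281.61421244620436 209.51279808616258 [ 0.12123642 -0.46401363  0.70335094] [[0.8082299642423787, -0.5887554971345554, -0.011458162793669957], [-0.3878157416933623, -0.5175405882586323, -0.7627258288531577], [0.44312896023120746, 0.6209015252829965, -0.6466204609395356]]
top 42.04056696104861 271.1779956850692 210.11899040213757 [0.39688193 0.11133879 1.62032417] [[-0.02256693444058988, -0.9997414000139383, 0.002804740295343472], [-0.9959760431074004, 0.022238378023826222, -0.0868169113652098], [0.08673208763819436, -0.004752645688413243, -0.9962203357354641]]
pics
```

View pics/scene0.png

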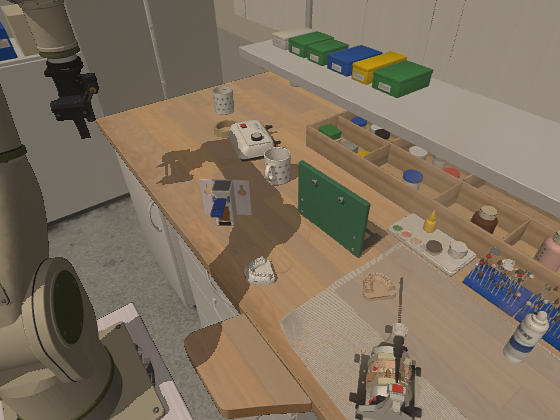

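View pics/top0.png

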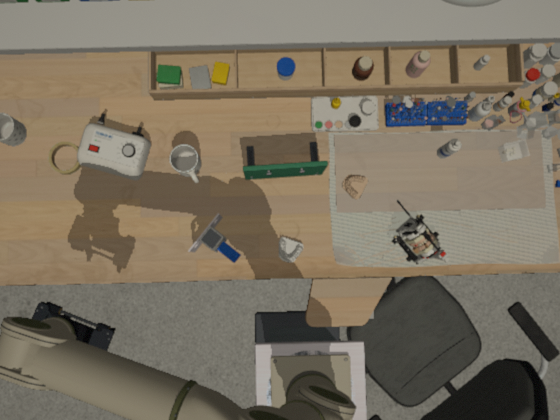

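The scene view shows the dispenser at about (222,200), blue lever towards the camera, and the board at about (333,207) with its two screws. In the top view the dispenser is at (212,238), lever at (230,252), and the board's top edge at (285,170). I'll enlarge both for corner picking.

Run:
```python
import cv2,numpy as np
a=cv2.imread('pics/scene0.png');b=cv2.imread('pics/top0.png')
A=cv2.resize(a[155:255,190:380],None,fx=4.2,fy=4.2,interpolation=cv2.INTER_CUBIC)[:,:798]
B=cv2.resize(b[155:275,180:340],None,fx=5,fy=5,interpolation=cv2.INTER_CUBIC)
cv2.imwrite('pics/sA.png',A);cv2.imwrite('pics/tB.png',B)
```

```text
(no output)
```

View pics/sA.png

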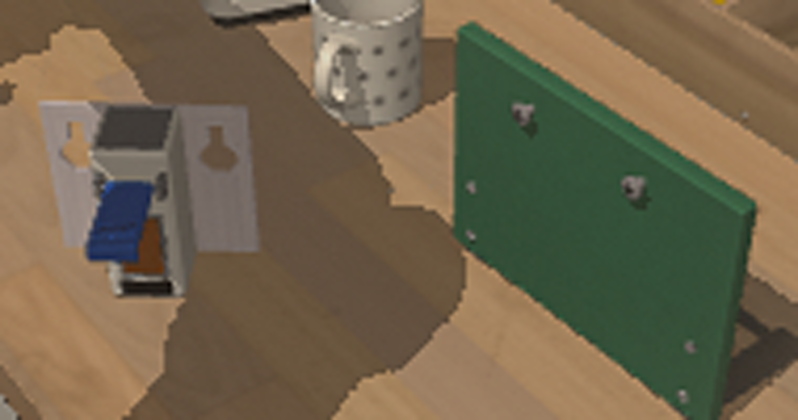

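View pics/tB.png

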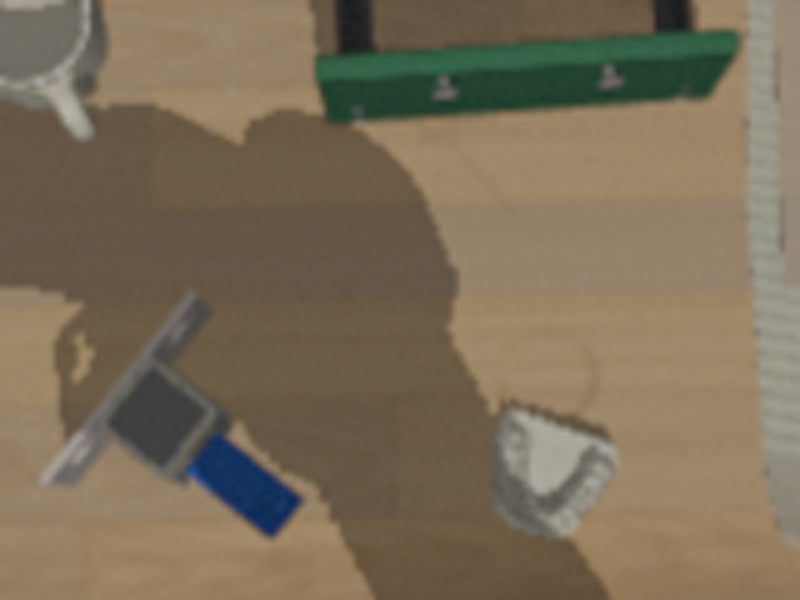

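The crops show screw heads at A(523,113) and (634,187) and B(445,88) and (611,77). The plate's top corners are at A(40,102) and (248,107), and the housing top is at B(155,358)–(230,420). Next I cast rays.

```bash
cat > h.py <<'E'
import numpy as np,cv2
def cam(n,i=0,path=None):
    return dict(np.load(path or f'pics/{n}{i}.npz'))
def ray(c,p):
    R=cv2.Rodrigues(c['rvec'].astype(float))[0]; f=c['pixels'].shape[0]/2/np.tan(np.radians(c['vfov'])/2)
    d=R.T@np.array([(p[0]-c['cx'])/f,(p[1]-c['cy'])/f,1]); return -R.T@c['tvec'].ravel(),d/np.linalg.norm(d)
def onz(c,p,z):
    o,d=ray(c,p); return o+d*(z-o[2])/d[2]
def tri(c1,p1,c2,p2):
    (o1,d1),(o2,d2)=ray(c1,p1),ray(c2,p2)
    t=np.linalg.lstsq(np.c_[d1,-d2],o2-o1,rcond=None)[0]; a=o1+t[0]*d1;b=o2+t[1]*d2
    return (a+b)/2,np.linalg.norm(a-b)
E
cat > m.py <<'E'
from h import *
np.set_printoptions(precision=4,suppress=True)
S,T=cam('scene'),cam('top')
A=lambda u,v:(190+(u+.5)/4.2-.5,155+(v+.5)/4.2-.5)
B=lambda u,v:(180+(u+.5)/5-.5,155+(v+.5)/5-.5)
sa=[A(523,113),A(634,187)];tb=[B(445,88),B(611,77)]
for a,b in zip(sa,tb): print('screw tri',tri(S,a,T,b),'S z',onz(S,a,.15)[:2],'T z',onz(T,b,.15)[:2])
def yaw(p,q): d=p-q; return np.degrees(np.arctan2(-d[0],d[1])) # p left(+y), q right
for n,c,L,Rr in (('S',S,A(472,24),A(754,206)),('T',T,B(317,58),B(740,31))):
    p,q=onz(c,L,.172),onz(c,Rr,.172);print('board top',n,p,q,np.linalg.norm(p-q),yaw(p,q))
p,q=onz(S,A(455,236),0),onz(S,A(717,420),0)
print('board front top S',onz(S,A(460,34),.172),onz(S,A(750,213),.172))
for n,c,z,pts in (('S plate',S,.118,[A(40,102),A(248,107)]),('S holes',S,.078,[A(78,152),A(219,157)]),('T plate back',T,.118,[B(193,290),B(40,481)]),('T plate front',T,.118,[B(212,310),B(68,487)]),
  ('S top',S,.12,[A(98,105),A(92,150),A(173,152),A(182,106)]),('T top',T,.12,[B(155,358),B(104,420),B(182,484),B(231,420)])):
    P=[onz(c,x,z) for x in pts]; print(n,*[x[:2] for x in P],'mean',np.mean(P,0)[:2])
    if len(P)==2: print('  len',np.linalg.norm(P[0]-P[1]),'yaw',yaw(P[0],P[1]))
    else:
        for i in range(4): d=P[(i+1)%4]-P[i]; print('   edge',np.linalg.norm(d),np.degrees(np.arctan2(d[1],d[0])))
im=T['pixels'].astype(int);m=((im[...,2]>im[...,0]+40)&(im[...,2]>im[...,1]+30)).astype(np.uint8);m[:235]=0;m[270:]=0;m[:,:200]=0;m[:,250:]=0
rc=cv2.minAreaRect(np.argwhere(m)[:,::-1].astype(np.float32)); b=cv2.boxPoints(rc)
Q=np.array([onz(T,x,.102)[:2] for x in b]);print('lever',Q,Q.mean(0))
for i in range(2): d=Q[i+1]-Q[i];print('  edge',np.linalg.norm(d),np.degrees(np.arctan2(d[1],d[0])))
E
python3 m.py
```

```text
screw tri (array([0.6294, 0.1087, 0.1471]), np.float64(0.0011213183225717435)) S z [0.6272 0.1054] T z [0.6284 0.109 ]
screw tri (array([0.6335, 0.018 , 0.1474]), np.float64(0.0014711720983579197)) S z [0.6318 0.0154] T z [0.6325 0.0186]
board top S [0.641  0.1716 0.172 ] [ 0.6506 -0.0528  0.172 ] 0.2246848400032481 2.448208644820883
board top T [0.6427 0.1772 0.172 ] [ 0.6523 -0.0499  0.172 ] 0.227291680405346 2.4272905649729695
board front top S [0.6284 0.1674 0.172 ] [ 0.6448 -0.0556  0.172 ]
S plate [0.4216 0.3298] [0.5235 0.2464] mean [0.4725 0.2881]
  len 0.13161623542563072 yaw 50.69061751998936
S holes [0.4367 0.3191] [0.5068 0.2599] mean [0.4717 0.2895]
  len 0.09181949614997978 yaw 49.78454298940953
T plate back [0.5241 0.2504] [0.4209 0.3357] mean [0.4725 0.293 ]
  len 0.13386288187583884 yaw -129.5865012800514
T plate front [0.5128 0.2401] [0.4173 0.3204] mean [0.465  0.2802]
  len 0.12477509069805172 yaw -130.06371130945072
S top [0.4482 0.3023] [0.4232 0.2632] [0.4613 0.2321] [0.4897 0.2697] mean [0.4556 0.2668]
   edge 0.046354115414571385 -122.65700809845876
   edge 0.04922253077650473 -39.23156973300419
   edge 0.047091539822589824 52.936396778171655
   edge 0.05275810533517092 141.8637979380707
T top [0.4869 0.2716] [0.4535 0.3   ] [0.4175 0.2577] [0.4519 0.2304] mean [0.4524 0.2649]
   edge 0.043854417174009765 139.6442231957192
   edge 0.05550415860348994 -130.3905240589017
   edge 0.04394718833323156 -38.482859704052835
   edge 0.05406784522136449 49.68198334396248
lever [[0.4243 0.2566]
 [0.4448 0.2407]
 [0.4085 0.1943]
 [0.3882 0.2102]] [0.4164 0.2255]
  edge 0.025929109616590645 -37.904163964935805
  edge 0.05888186781280159 -127.97530982923873
```

Dispenser: origin about (0.454, 0.268), yaw about 50.3°. Board: yaw about 2.5°, screws around (0.635, 0.063). I'll move above the dispenser first and refine the board from there.

```bash
cat > go.py <<'E'
# usage: go.py x y z yaw(deg of tool y axis): prints scaled shift/turn for a downward tool
import sys,numpy as np
from scipy.spatial.transform import Rotation as Ro
from bench import r
s=r.read_state(); x,y,z,a=map(float,sys.argv[1:]); a=np.radians(a)
R=Ro.from_quat(s['eef_rot']); ty=np.array([np.cos(a),np.sin(a),0]); tz=np.array([0,0,-1.])
G=Ro.from_matrix(np.c_[np.cross(ty,tz),ty,tz])
print('t',s['time'],'pos',s['ee_pos'],'w',s['width'],'g',s['grip_force'],'f',s['ft_force'])
print('shift',np.round(R.inv().apply(np.array([x,y,z])-s['ee_pos'])/.3,4),'turn',np.round((R.inv()*G).as_rotvec()/np.radians(120),4))
E
python3 -m pendant '[[-1,-0.2,-0.12,0,0,0,-0.08],[-1,-0.4,-0.25,0,0,0,-0.16],[-1,-0.6,-0.37,0,0,0,-0.25],[-1,-0.8,-0.5,0,0,0,-0.33],[-1,-0.95,-0.62,0,0,0,-0.42],[-1,-1,-0.65,0,0,0,-0.51],[-1,-1,-0.65,0,0,0,-0.6],[-1,-1,-0.65,0,0,0,-0.6]]' 40
python3 go.py .4525 .2665 .2 140.3
python3 - <<'E'
import cv2
b=cv2.imread('pics/top0.png')[150:190,235:335];cv2.imwrite('pics/b1.png',cv2.resize(b,None,fx=8,fy=8,interpolation=cv2.INTER_NEAREST))
E
```

```text
time: 1.1
ee_pos: [0.4425, 0.2808, 0.2363]
eef_rot: [-0.419, 0.908, -0.0, -0.0]
ft_force: [-0.8, 0.9, -0.7]
width: 0.0869
grip_force: 0.0
t 1.1 pos [0.44249968 0.28076116 0.23627746] w 0.08691076346728556 g 0.0 f [-0.76654917  0.91096512 -0.71475564]
shift [ 0.0145 -0.0562  0.1209] turn [ 0.0001 -0.0002 -0.0065]
```

View pics/b1.png

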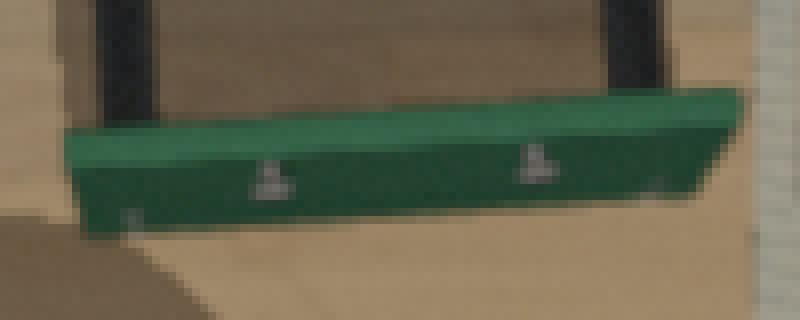

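In the enlarged top view each screw shows a narrow shank and a wider head, with head centres at crop (272,188) and (537,172). The board's front top edge runs from (70,167) to (740,127). I'll recompute from these and lower to the grasp in the same turn.

```bash
python3 - <<'E'
from h import *
T=cam('top'); C=lambda u,v:(235+(u+.5)/8-.5,150+(v+.5)/8-.5)
f=lambda u,v,z:onz(T,C(u,v),z)[:2]
a,b=f(272,188,.15),f(537,172,.15); print('heads',a,b,(a+b)/2,np.linalg.norm(a-b))
a,b=f(70,167,.172),f(740,127,.172); print('front top',a,b,(a+b)/2,np.linalg.norm(a-b),np.degrees(np.arctan2(b[0]-a[0],a[1]-b[1])))
a,b=f(84,236,0),f(697,196,0); print('front bottom',a,b,(a+b)/2,np.linalg.norm(a-b),np.degrees(np.arctan2(b[0]-a[0],a[1]-b[1])))
E
python3 -m pendant '[[-1,0.0145,-0.056,0.1,0,0,-0.0065],[-1,0.0145,-0.056,0.22,0,0,-0.0065],[-1,0.0145,-0.056,0.33,0,0,-0.0065],[-1,0.0145,-0.056,0.41,0,0,-0.0065],[-1,0.0145,-0.056,0.47,0,0,-0.0065],[-1,0.0145,-0.056,0.504,0,0,-0.0065],[-1,0.0145,-0.056,0.504,0,0,-0.0065],[-1,0.0145,-0.056,0.504,0,0,-0.0065]]'
python3 go.py .4525 .2665 .085 140.3
```

```text
heads [0.6260762  0.10914768] [0.62957154 0.01901364] [0.62782387 0.06408066] 0.09020178818347836
front top [0.63123611 0.17659624] [ 0.63980763 -0.0480256 ] [0.63552187 0.06428532] 0.22478533073501192 2.1853338804880873
front bottom [0.63289913 0.17958723] [ 0.64291542 -0.05003571] [0.63790728 0.06477576] 0.22984129546950827 2.49769308329673
time: 2.1
ee_pos: [0.4523, 0.268, 0.0861]
eef_rot: [-0.424, 0.906, 0.0, 0.001]
ft_force: [-0.5, 0.7, -0.6]
width: 0.0872
grip_force: 0.0
t 2.1 pos [0.45234672 0.26802694 0.08606868] w 0.08716452777371865 g 0.0 f [-0.47005206  0.67246257 -0.57962331]
shift [ 0.0036 -0.0036  0.0036] turn [-0.0001  0.0005 -0.0007]
```

```bash
python3 -m pendant '[[0.3,0,0,0,0,0,0],[1,0,0,0,0,0,0],[1,0,0,0,0,0,0],[1,0,0,0,0,0,0],[1,0,0,0,0,0,0],[1,0,0,0,0,0,0],[1,0,0,0,0,0,0]]' 40
python3 - <<'E'
from bench import optics
import cv2,numpy as np
for n in ('scene','top'):
    c=optics.camera(n); np.savez(f'pics/{n}1.npz',**c); cv2.imwrite(f'pics/{n}1.png',c['pixels'][:,:,::-1])
a=cv2.imread('pics/scene1.png')[120:260,150:300];b=cv2.imread('pics/top1.png')[190:290,160:280]
cv2.imwrite('pics/g1.png',np.hstack([cv2.resize(a,(400,373),interpolation=2),cv2.resize(b,(400,373),interpolation=2)]))
E
```

```text
time: 2.98
ee_pos: [0.4522, 0.2676, 0.0854]
eef_rot: [-0.424, 0.906, -0.0, 0.0]
ft_force: [2.7, -0.9, 0.4]
width: 0.0497
grip_force: 40.0
```

View pics/g1.png

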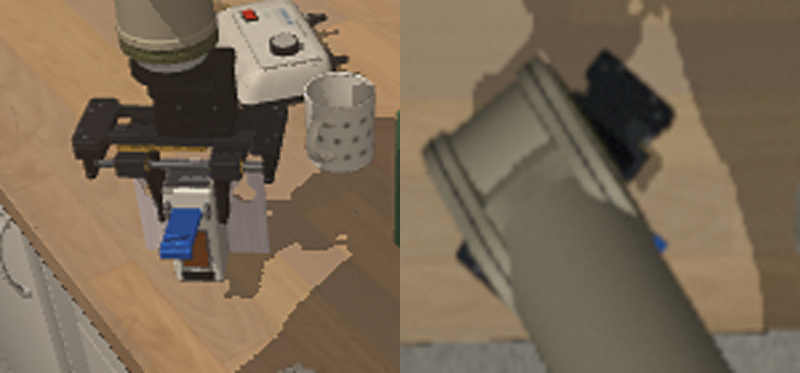

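Gripped squarely: width 49.7 mm, with the lever visible and free. Now lift 72 mm, which puts the hole centres at screw height.

```bash
python3 -m pendant '[[1,0,0,-0.01,0,0,0],[1,0,0,-0.04,0,0,0],[1,0,0,-0.09,0,0,0],[1,0,0,-0.15,0,0,0],[1,0,0,-0.2,0,0,0],[1,0,0,-0.23,0,0,0],[1,0,0,-0.24,0,0,0],[1,0,0,-0.24,0,0,0]]'
python3 go.py .555 .0618 .1574 92.4
```

```text
time: 4.08
ee_pos: [0.4518, 0.2677, 0.1571]
eef_rot: [-0.424, 0.905, 0.0, -0.0]
ft_force: [-0.1, -1.4, -4.1]
width: 0.0497
grip_force: 40.0
t 4.075 pos [0.45180264 0.26771015 0.15711933] w 0.049744497494611864 g 39.99528820859268 f [-0.05097521 -1.36786613 -4.125454  ]
shift [ 0.3074 -0.7035 -0.0009] turn [ 0.000e+00 -2.000e-04  3.985e-01]
```

```bash
python3 -m pendant '[[1,0.01,-0.02,0,0,0,0.012],[1,0.03,-0.07,0,0,0,0.04],[1,0.065,-0.15,0,0,0,0.085],[1,0.105,-0.24,0,0,0,0.135],[1,0.145,-0.33,0,0,0,0.19],[1,0.185,-0.42,0,0,0,0.24],[1,0.22,-0.5,0,0,0,0.285],[1,0.25,-0.57,0,0,0,0.32]]'
python3 go.py .555 .0618 .1574 92.4
```

```text
time: 5.08
ee_pos: [0.5359, 0.0984, 0.1572]
eef_rot: [-0.1, 0.995, -0.0, -0.0]
ft_force: [0.7, -0.4, -4.1]
width: 0.0495
grip_force: 40.0
t 5.075 pos [0.53593899 0.09844225 0.15718904] w 0.049528084218744155 g 39.994233248289675 f [ 0.69431273 -0.41158889 -4.08852274]
shift [-0.038  -0.1323 -0.0007] turn [-0.0002 -0.0001  0.0755]
```

```bash
python3 -m pendant '[[1,-0.015,-0.05,0,0,0,0.03],[1,-0.027,-0.09,0,0,0,0.055],[1,-0.035,-0.12,0,0,0,0.07],[1,-0.038,-0.132,0,0,0,0.0755],[1,-0.038,-0.132,0,0,0,0.0755],[1,-0.038,-0.132,0,0,0,0.0755],[1,-0.038,-0.132,0,0,0,0.0755]]'
python3 go.py .555 .0618 .1574 92.4
python3 - <<'E'
from bench import optics
import cv2,numpy as np
for n in ('scene','top'):
    c=optics.camera(n); np.savez(f'pics/{n}2.npz',**c); cv2.imwrite(f'pics/{n}2.png',c['pixels'][:,:,::-1])
a=cv2.imread('pics/scene2.png')[140:270,230:400];b=cv2.imread('pics/top2.png')[150:210,240:340]
cv2.imwrite('pics/g2.png',np.vstack([cv2.resize(a,(523,400),interpolation=2),cv2.resize(b,(523,198),interpolation=2)[:, :523]]))
E
```

```text
time: 5.95
ee_pos: [0.5545, 0.0648, 0.1574]
eef_rot: [-0.025, 1.0, 0.0, -0.0]
ft_force: [0.1, -0.1, -4.7]
width: 0.0496
grip_force: 40.0
t 5.95 pos [0.55451783 0.06476714 0.1573707 ] w 0.049637885187289725 g 39.99535306356847 f [ 0.11509126 -0.1290045  -4.66382362]
shift [-0.0011 -0.01   -0.0001] turn [0.0001 0.     0.0034]
```

View pics/g2.png

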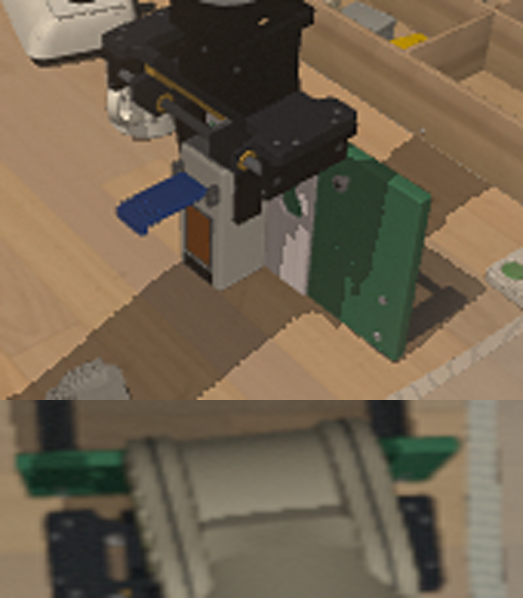

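The scene crop shows the plate a few cm short of the board and upright, its right hole at crop (292,203) and the right screw at (341,183). I'll compare the two in the same view, which removes the camera bias.

Run:
```python
from h import *
S=cam('scene',2); C=lambda u,v:(230+(u+.5)/3.076-.5,140+(v+.5)/3.076-.5)
R=cv2.Rodrigues(S['rvec'])[0]; f=210/np.tan(np.radians(S['vfov'])/2)
def proj(P): q=R@P+S['tvec'].ravel(); p=np.array([S['cx']+f*q[0]/q[2],S['cy']+f*q[1]/q[2]]); return p,((p-[230,140]+.5)*3.076-.5).round(1)
c,s=np.cos(np.radians(2)),np.sin(np.radians(2)); M=np.array([[c,-s,0],[s,c,0],[0,0,1]]); o=np.array([.5563,.0648,.072])
for n,p in (('hole ctr',(25,-45,78)),('bottom R',(25,-66,0)),('bottomR back',(29,-66,0)),('topR',(25,-66,118)),('hsg bottom FR',(-25,-25,0)),('hsg bottom FL',(-25,25,0))):
    P=o+M@np.array(p)/1e3; print(n,P.round(4),'crop px',proj(P)[1])
yb=np.radians(2.4)
for y in (.0618,.0635):
  P=np.array([.637,y,.15])+np.array([np.cos(yb),np.sin(yb),0])*-.0105+.045*np.array([np.sin(yb),-np.cos(yb),0]); print('screw head pred',P,proj(P)[1])
print('picked screw onz',onz(S,C(341,183),.15), 'hole', onz(S,C(292,203),.15),'botR',onz(S,C(308,297),.072))
```

```text
hole ctr [0.5829 0.0207 0.15  ] crop px [287.2 204.3]
bottom R [ 5.836e-01 -3.000e-04  7.200e-02] crop px [299.9 295.7]
bottomR back [ 5.876e-01 -1.000e-04  7.200e-02] crop px [303.7 293.4]
topR [ 5.836e-01 -3.000e-04  1.900e-01] crop px [310.9 175.5]
hsg bottom FR [0.5322 0.0389 0.072 ] crop px [215.9 295. ]
hsg bottom FL [0.5304 0.0889 0.072 ] crop px [175.4 260.9]
screw head pred [0.62839361 0.01639978 0.15      ] [336.9 184. ]
screw head pred [0.62839361 0.01809978 0.15      ] [335.4 182.8]
picked screw onz [0.63163062 0.01542896 0.15      ] hole [0.5866175  0.01969115 0.15      ] botR [ 0.58761466 -0.00513624  0.072     ]
```

The hole and screw show the same image offset, so the lateral estimate of about 0.0625–0.063 holds. Correct the 3 mm residual and advance to just short of the heads.

```bash
python3 -m pendant '[[1,0,-0.005,0,0,0,0.0034],[1,0,-0.01,0,0,0,0.0034],[1,-0.02,-0.01,0,0,0,0.0034],[1,-0.045,-0.01,0,0,0,0.0034],[1,-0.07,-0.01,0,0,0,0.0034],[1,-0.09,-0.01,0,0,0,0.0034],[1,-0.1,-0.01,0,0,0,0.0034],[1,-0.1,-0.01,0,0,0,0.0034]]'
python3 go.py .606 .0635 .1574 92.4
```

```text
time: 7.05
ee_pos: [0.5848, 0.0627, 0.1572]
eef_rot: [-0.02, 1.0, -0.0, -0.0]
ft_force: [0.2, 0.4, -5.5]
width: 0.0499
grip_force: 40.0
t 7.05 pos [0.58483708 0.06272719 0.15722756] w 0.049879435759983444 g 39.99537613475695 f [ 0.21847801  0.37917701 -5.47959861]
shift [-0.0706 -0.0003 -0.0006] turn [-0.     -0.0001 -0.0005]
```

```bash
python3 -m pendant '[[1,-0.008,-0.004,0,0,0,0],[1,-0.016,-0.004,0,0,0,0],[1,-0.024,-0.004,0,0,0,0],[1,-0.032,-0.004,0,0,0,0],[1,-0.04,-0.004,0,0,0,0],[1,-0.048,-0.004,0,0,0,0],[1,-0.048,-0.004,0,0,0,0]]'
python3 go.py .606 .0623 .1574 92.4
```

```text
time: 7.92
ee_pos: [0.5993, 0.0621, 0.1573]
eef_rot: [-0.02, 1.0, 0.0, 0.0]
ft_force: [-0.2, -0.0, -5.0]
width: 0.0497
grip_force: 40.0
t 7.925 pos [0.59932671 0.06212952 0.15728374] w 0.04967687545118521 g 39.995182855054736 f [-0.24788208 -0.0344843  -4.97829329]
shift [-0.0222 -0.0003 -0.0004] turn [ 0.      0.     -0.0004]
```

```bash
python3 -m pendant '[[1,-0.005,0,0,0,0,0],[1,-0.01,0,0,0,0,0],[1,-0.015,0,0,0,0,0],[1,-0.015,0,0,0,0,0]]'; python3 -m pendant '[[1,-0.004,0,0,0,0,0],[1,-0.007,0,0,0,0,0],[1,-0.007,0,0,0,0,0]]'
```

```text
time: 8.43
ee_pos: [0.6038, 0.0623, 0.1573]
eef_rot: [-0.02, 1.0, 0.0, 0.0]
ft_force: [-0.1, 0.8, -3.6]
width: 0.0494
grip_force: 40.0
time: 8.8
ee_pos: [0.6044, 0.0623, 0.1571]
eef_rot: [-0.021, 1.0, -0.0, -0.002]
ft_force: [-8.5, -0.8, 0.3]
width: 0.0496
grip_force: 40.0
```

Contact came 45 mm in, where the board should be (head contact would have come about 11 mm sooner). Back off about 1.3 mm from the face and slide down partway.

```bash
python3 -m pendant '[[1,0.011,0,0,0,0,0],[1,0.011,0,0,0,0,0],[1,0.011,0,0.006,0,0,0],[1,0.011,0,0.012,0,0,0],[1,0.011,0,0.02,0,0,0],[1,0.011,0,0.028,0,0,0],[1,0.011,0,0.036,0,0,0],[1,0.011,0,0.036,0,0,0]]'
```

```text
time: 9.8
ee_pos: [0.6023, 0.0623, 0.1462]
eef_rot: [-0.021, 1.0, -0.0, -0.0]
ft_force: [-0.5, -0.4, -3.7]
width: 0.0497
grip_force: 40.0
```

```bash
python3 -m pendant '[[1,0,0,0.006,0,0,0],[1,0,0,0.013,0,0,0],[1,0,0,0.02,0,0,0],[1,0,0,0.02,0,0,0]]';python3 -m pendant '[[1,0,0,0.006,0,0,0],[1,0,0,0.012,0,0,0],[1,0,0,0.016,0,0,0],[1,0,0,0.016,0,0,0]]'
python3 - <<'E'
from bench import optics
import cv2,numpy as np
c=optics.camera('scene'); cv2.imwrite('pics/g3.png',cv2.resize(c['pixels'][140:270,240:390,::-1],(690,598),interpolation=2))
E
```

```text
time: 10.3
ee_pos: [0.6023, 0.0623, 0.1403]
eef_rot: [-0.021, 1.0, 0.0, -0.0]
ft_force: [-0.5, 0.7, -4.0]
width: 0.0499
grip_force: 40.0
time: 10.8
ee_pos: [0.6024, 0.0623, 0.1356]
eef_rot: [-0.021, 1.0, 0.0, -0.0]
ft_force: [-0.1, -0.3, -3.3]
width: 0.0502
grip_force: 40.0
```

View pics/g3.png

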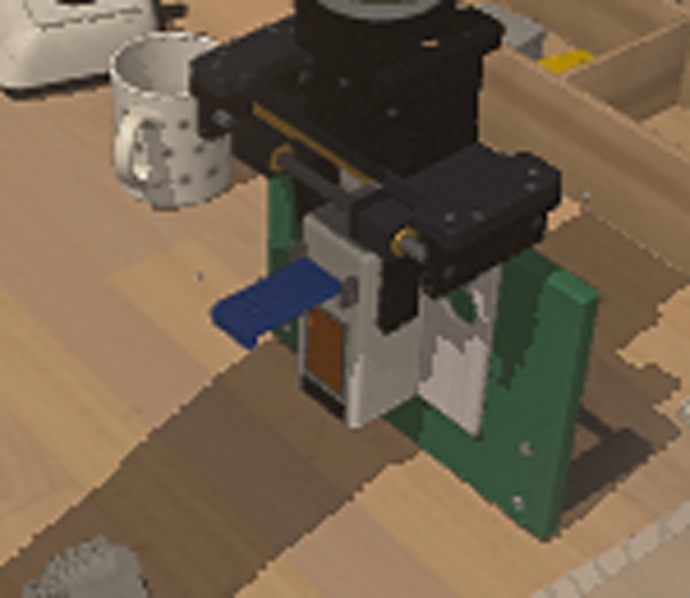

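The plate is flat against the board, its right hole at (463,303) now empty (green shows through) because the screw is up in the slot. Continue the last 2.5–4 mm while watching the force.

```bash
python3 -m pendant '[[1,0,0,0.004,0,0,0],[1,0,0,0.008,0,0,0],[1,0,0,0.008,0,0,0]]';python3 -m pendant '[[1,0,0,0.003,0,0,0],[1,0,0,0.005,0,0,0],[1,0,0,0.005,0,0,0]]'
```

```text
time: 11.22
ee_pos: [0.6025, 0.0623, 0.1334]
eef_rot: [-0.021, 1.0, 0.0, 0.0]
ft_force: [0.1, 0.4, -3.8]
width: 0.0498
grip_force: 40.0
time: 11.6
ee_pos: [0.6027, 0.0623, 0.1329]
eef_rot: [-0.02, 1.0, 0.0, 0.0]
ft_force: [-6.7, -0.0, 6.8]
width: 0.0498
grip_force: 40.0
```

Home: a 24.2 mm slide, with the weight taken by the screws. Release partially and check.

```bash
python3 -m pendant '[[-0.4,0,0,-0.003,0,0,0],[-0.4,0,0,-0.003,0,0,0],[-0.4,0,0,-0.003,0,0,0],[-0.4,0,0,-0.003,0,0,0],[-0.4,0,0,-0.003,0,0,0],[-0.4,0,0,-0.003,0,0,0]]';python3 -m pendant '[[-0.4,0,0,-0.05,0,0,0],[-0.4,0,0,-0.15,0,0,0],[-0.4,0,0,-0.25,0,0,0],[-0.4,0,0,-0.35,0,0,0],[-0.4,0,0,-0.4,0,0,0],[-0.4,0,0,-0.4,0,0,0]]'
python3 - <<'E'
from bench import optics
import cv2,numpy as np
for n in ('scene','top'):
    c=optics.camera(n); np.savez(f'pics/{n}4.npz',**c); cv2.imwrite(f'pics/{n}4.png',c['pixels'][:,:,::-1])
a=cv2.imread('pics/scene4.png')[150:270,250:390]
cv2.imwrite('pics/g4.png',cv2.resize(a,(700,600),interpolation=2))
E
```

```text
time: 12.35
ee_pos: [0.6025, 0.0623, 0.1327]
eef_rot: [-0.02, 1.0, 0.0, 0.0]
ft_force: [1.0, -0.1, 0.3]
width: 0.0612
grip_force: 0.0
time: 13.1
ee_pos: [0.6029, 0.0623, 0.2538]
eef_rot: [-0.02, 1.0, 0.0, 0.001]
ft_force: [0.2, -0.3, -0.8]
width: 0.0605
grip_force: 0.0
```

View pics/g4.png

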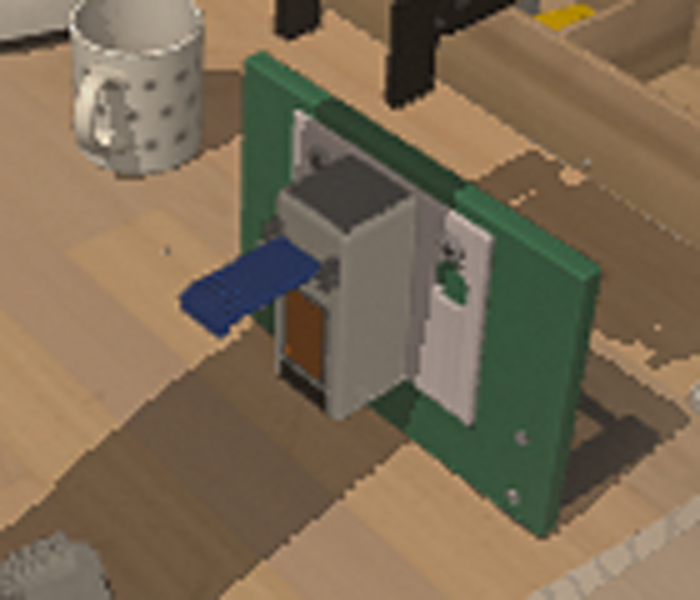

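Both screw heads sit at the tops of the slots, at (453,252) and (320,155), and the lever is level. Now close the fingers and move above the lever pad.

```bash
python3 go.py .5245 .059 .178 92.4; python3 -m pendant '[[0.2,0.08,0,0,0,0,0],[1,0.17,0,0,0,0,0],[1,0.23,0,0,0,0,0],[1,0.26,0,0,0,0,0],[1,0.26,0,0,0,0,0],[1,0.26,0,0,0,0,0]]' 10;  python3 go.py .5245 .059 .176 92.4
```

```text
t 13.2 pos [0.60206708 0.06227067 0.25171402] w 0.060922948704529564 g 0.0 f [ 0.19261392 -0.37684787 -0.30580668]
shift [ 2.585e-01 -2.000e-04  2.461e-01] turn [-0.0001 -0.0006 -0.0004]
time: 13.95
ee_pos: [0.5249, 0.0591, 0.2524]
eef_rot: [-0.02, 1.0, -0.0, -0.0]
ft_force: [0.2, 0.2, -0.3]
width: 0.0089
grip_force: 0.0
t 13.95 pos [0.52493372 0.05909635 0.25242668] w 0.008927459005522586 g 0.0 f [ 0.23451813  0.24192838 -0.32090634]
shift [ 1.400e-03 -2.000e-04  2.548e-01] turn [-0.0001 -0.0001 -0.0004]
```

```bash
python3 -m pendant '[[1,0,0,0.08,0,0,0],[1,0,0,0.17,0,0,0],[1,0,0,0.23,0,0,0],[1,0,0,0.26,0,0,0],[1,0,0,0.275,0,0,0],[1,0,0,0.28,0,0,0],[1,0,0,0.28,0,0,0]]'; python3 -m pendant '[[1,0,0,0.01,0,0,0],[1,0,0,0.02,0,0,0],[1,0,0,0.03,0,0,0],[1,0,0,0.03,0,0,0]]'; python3 -m pendant '[[1,0,0,0.01,0,0,0],[1,0,0,0.02,0,0,0],[1,0,0,0.025,0,0,0],[1,0,0,0.025,0,0,0]]'
```

```text
time: 14.82
ee_pos: [0.5248, 0.0591, 0.1692]
eef_rot: [-0.021, 1.0, 0.0, 0.0]
ft_force: [-0.5, 0.4, 0.2]
width: 0.0002
grip_force: 0.0
time: 15.32
ee_pos: [0.5245, 0.059, 0.1596]
eef_rot: [-0.02, 1.0, 0.0, -0.0]
ft_force: [-0.8, -0.1, 1.7]
width: 0.0007
grip_force: 0.9
time: 15.82
ee_pos: [0.5247, 0.0591, 0.1523]
eef_rot: [-0.02, 1.0, 0.0, 0.0]
ft_force: [-0.4, -0.4, 1.8]
width: 0.0002
grip_force: 1.5
```

```bash
python3 -m pendant '[[1,0,0,0.008,0,0,0],[1,0,0,0.016,0,0,0],[1,0,0,0.016,0,0,0]]'; python3 -m pendant '[[1,0,0,0.003,0,0,0],[1,0,0,0.006,0,0,0],[1,0,0,0.006,0,0,0]]'
python3 - <<'E'
from bench import optics
import cv2,numpy as np
c=optics.camera('scene'); cv2.imwrite('pics/g5.png',cv2.resize(c['pixels'][140:260,240:380,::-1],(700,600),interpolation=2))
E
```

```text
time: 16.2
ee_pos: [0.5247, 0.0591, 0.1474]
eef_rot: [-0.021, 1.0, 0.0, 0.0]
ft_force: [1.2, 0.3, 3.5]
width: 0.0004
grip_force: 1.9
time: 16.58
ee_pos: [0.5245, 0.0591, 0.1456]
eef_rot: [-0.021, 1.0, 0.0, 0.0]
ft_force: [1.1, -0.3, 4.6]
width: 0.0007
grip_force: 2.0
```

View pics/g5.png

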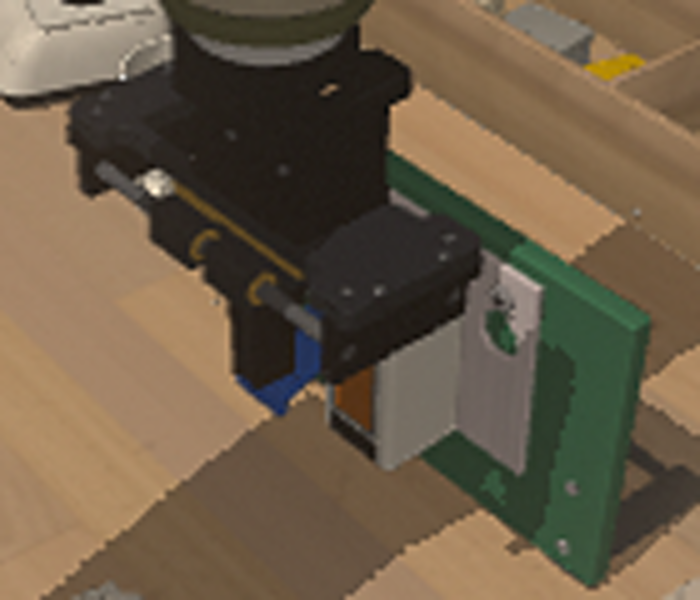

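The lever is tilted well down under the closed fingers and the dispenser still hangs (right screw at the slot top, (500,297)). Feel for the stop, then release.

```bash
python3 -m pendant '[[1,0,0,0.003,0,0,0],[1,0,0,0.003,0,0,0]]'; python3 -m pendant '[[1,0,0,0.003,0,0,0],[1,0,0,0.003,0,0,0]]'
```

```text
time: 16.88
ee_pos: [0.5246, 0.0591, 0.1447]
eef_rot: [-0.02, 1.0, 0.0, 0.0]
ft_force: [1.4, 0.6, 5.1]
width: 0.0006
grip_force: 2.0
time: 17.12
ee_pos: [0.5245, 0.0591, 0.1438]
eef_rot: [-0.02, 1.0, 0.0, -0.0]
ft_force: [1.4, 0.9, 5.7]
width: 0.0007
grip_force: 2.1
```

```bash
python3 -m pendant '[[1,0,0,0.003,0,0,0],[1,0,0,0.003,0,0,0]]'; python3 -m pendant '[[1,0,0,0.003,0,0,0],[1,0,0,0.003,0,0,0]]'
```

```text
time: 17.38
ee_pos: [0.5245, 0.0591, 0.1429]
eef_rot: [-0.021, 1.0, 0.0, -0.0]
ft_force: [0.9, 1.5, 5.8]
width: 0.0006
grip_force: 2.2
time: 17.62
ee_pos: [0.5245, 0.0591, 0.1421]
eef_rot: [-0.021, 1.0, 0.0, -0.0]
ft_force: [0.9, -0.4, 4.9]
width: 0.0007
grip_force: 2.2
```

```bash
python3 -m pendant '[[1,0,0,0.003,0,0,0],[1,0,0,0.005,0,0,0],[1,0,0,0.005,0,0,0]]'; python3 -m pendant '[[1,0,0,0.005,0,0,0],[1,0,0,0.005,0,0,0]]'; python3 -c "
from bench import r
s=r.read_state();print(s['ft_force'],s['torque'],s['ee_pos'])"
```

```text
time: 18.0
ee_pos: [0.5246, 0.0591, 0.1406]
eef_rot: [-0.021, 1.0, 0.0, 0.0]
ft_force: [1.0, 0.1, 5.8]
width: 0.0002
grip_force: 2.3
time: 18.25
ee_pos: [0.5248, 0.0591, 0.1399]
eef_rot: [-0.02, 1.0, 0.0, 0.0]
ft_force: [-2.9, -0.9, 13.4]
width: 0.0007
grip_force: 6.3
[-2.90402301 -0.85504507 13.39131466] [-0.06672635  0.37185346 -0.04402639] [0.52483819 0.0591388  0.13993874]
```

Stop felt at TCP z = 0.140 (13 N). Release fully, then do two more presses to just short of the stop.

```bash
python3 -m pendant '[[1,0,0,-0.03,0,0,0],[1,0,0,-0.07,0,0,0],[1,0,0,-0.113,0,0,0],[1,0,0,-0.113,0,0,0],[1,0,0,-0.113,0,0,0],[1,0,0,-0.113,0,0,0]]'; python3 -m pendant '[[1,0,0,0.03,0,0,0],[1,0,0,0.06,0,0,0],[1,0,0,0.085,0,0,0],[1,0,0,0.1,0,0,0],[1,0,0,0.11,0,0,0],[1,0,0,0.11,0,0,0],[1,0,0,0.11,0,0,0],[1,0,0,0.11,0,0,0]]'
```

```text
time: 19.0
ee_pos: [0.5243, 0.0591, 0.1725]
eef_rot: [-0.021, 1.0, -0.0, -0.0]
ft_force: [-0.0, 0.1, -0.1]
width: 0.0002
grip_force: 0.0
time: 20.0
ee_pos: [0.525, 0.0591, 0.1405]
eef_rot: [-0.02, 1.0, 0.0, 0.001]
ft_force: [0.2, 0.9, 8.5]
width: 0.0008
grip_force: 3.7
```

```bash
python3 -m pendant '[[1,0,0,-0.03,0,0,0],[1,0,0,-0.07,0,0,0],[1,0,0,-0.11,0,0,0],[1,0,0,-0.11,0,0,0],[1,0,0,-0.11,0,0,0],[1,0,0,-0.11,0,0,0]]'; python3 -m pendant '[[1,0,0,0.03,0,0,0],[1,0,0,0.06,0,0,0],[1,0,0,0.085,0,0,0],[1,0,0,0.1,0,0,0],[1,0,0,0.111,0,0,0],[1,0,0,0.111,0,0,0],[1,0,0,0.111,0,0,0],[1,0,0,0.111,0,0,0]]'
```

```text
time: 20.75
ee_pos: [0.5243, 0.0591, 0.1725]
eef_rot: [-0.021, 1.0, -0.0, -0.0]
ft_force: [0.2, 0.0, 0.4]
width: 0.0006
grip_force: 0.0
time: 21.75
ee_pos: [0.525, 0.0591, 0.1404]
eef_rot: [-0.02, 1.0, 0.0, 0.001]
ft_force: [-1.0, -0.9, 9.6]
width: 0.0003
grip_force: 4.5
```

```bash
python3 -m pendant '[[1,0,0,-0.03,0,0,0],[1,0,0,-0.07,0,0,0],[1,0,0,-0.111,0,0,0],[1,0,0,-0.111,0,0,0],[1,0,0,-0.111,0,0,0],[1,0,0,-0.111,0,0,0]]'; python3 -m pendant '[[1,0,0,0.03,0,0,0],[1,0,0,0.06,0,0,0],[1,0,0,0.085,0,0,0],[1,0,0,0.1,0,0,0],[1,0,0,0.111,0,0,0],[1,0,0,0.111,0,0,0],[1,0,0,0.111,0,0,0]]'
python3 -m pendant '[[1,0,0,-0.03,0,0,0],[1,0,0,-0.07,0,0,0],[1,0,0,-0.11,0,0,0],[1,0,0,-0.2,0,0,0],[1,0,0,-0.3,0,0,0],[1,0,0,-0.38,0,0,0],[1,0,0,-0.4,0,0,0]]'; python3 -m pendant '[[1,-0.08,0,0,0,0,0],[1,-0.17,0,0,0,0,0],[1,-0.23,0,0,0,0,0],[1,-0.26,0,0,0,0,0],[-0.4,-0.26,0,0,0,0,0],[-0.4,-0.26,0,0,0,0,0],[-0.4,-0.26,0,0,0,0,0]]'
python3 - <<'E'
from bench import optics
import cv2,numpy as np
c=optics.camera('scene'); a=np.load('pics/scene4.npz')['pixels'].astype(int);b=c['pixels'].astype(int)
d=np.abs(a-b).max(2)>40; print('changed px dispenser',d[175:240,285:350].sum(),'whole',d.sum(),'below row 170',d[170:].sum())
bl=lambda i:np.argwhere((i[170:240,280:325,2]>i[170:240,280:325,0]+40)).astype(float)
for i in (a,b): q=bl(i);print('lever blob',len(q),q.mean(0))
E
```

```text
time: 22.5
ee_pos: [0.5243, 0.059, 0.1725]
eef_rot: [-0.021, 1.0, -0.0, -0.0]
ft_force: [-0.1, 1.1, 0.9]
width: 0.0006
grip_force: 0.0
time: 23.38
ee_pos: [0.525, 0.0591, 0.1404]
eef_rot: [-0.02, 1.0, 0.0, 0.001]
ft_force: [-1.2, -0.5, 9.3]
width: 0.0009
grip_force: 4.5
time: 24.25
ee_pos: [0.5253, 0.0591, 0.2615]
eef_rot: [-0.02, 1.0, 0.0, 0.001]
ft_force: [-0.3, -0.2, 0.0]
width: 0.0003
grip_force: 0.0
time: 25.12
ee_pos: [0.6021, 0.0623, 0.2599]
eef_rot: [-0.021, 1.0, 0.0, 0.0]
ft_force: [0.1, 0.4, -0.4]
width: 0.0225
grip_force: 0.0
changed px dispenser 24 whole 2330 below row 170 206
lever blob 237 [36.25316456 19.75949367]
lever blob 231 [36.32467532 19.81385281]
```

The dispenser and lever look the same as before the presses (blob shift under 0.1 px), and the arm is clear at z = 0.26. Handing in.

```bash
python3 -c "
from bench import r
print(r.close_job())"
```

```text
the job is handed in; nothing more can be done
None
```

The dispenser hangs home on both screws and has been let go. I pressed its lever down to or just short of its stop four times and it sprang back up each time; the arm was clear when I handed the job in, and no verdict came back.

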